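# Raise the dust-guard window to the red markers

### The arm

A 6-joint arm with a two-finger parallel gripper is mounted at the origin on the work surface. World frame = base frame: x ahead of the robot, y to its left, z up, the work surface at z = 0. Lengths are in m, angles in degrees, forces in N, time in s.
With the tool pointing down it reaches from about 0.4 to 0.825 m from the base axis. Payload 7 kg.
Tool frame: the origin (TCP) lies midway between the tips of the shut fingers; the grasp point (between the pads) lies 19 mm behind it; y points along the fingers, z is the direction in which the jaws open and shut, and the axes are right-handed (so a half turn about y gives the same grasp; the last joint's range is limited). The gripper opens to 88 mm and grips with 3 to 60 N. Pads are 19 mm wide; open, the fingers measure 130 mm over their backs; the gripper's body (78 mm by 193 mm) begins 47 mm behind the grasp point.
Start: joints at [92.08, 20.546, 0.682, 0, -70.136, -16.507], TCP at [0.168, 0.654, 0.227] pointing down, gripper open.
Joint ranges: [-176.03, 176.03], [-82.01, 121.73], [-58.28, 71.71], [-173.87, 95.51], [-174.79, -0.11], [-173.66, 173.66]. Speed limits (degrees/s): [136.94, 136.94, 172.46, 180, 180, 180].

### API

Orientations are given as [roll, pitch, yaw] about the fixed x, y, z axes, in that order (R = Rz(yaw) Ry(pitch) Rx(roll)).
In Python, from plant import ctrl gives the robot as it stands.
- The arm moves only by the tool step_arm, never from a script. Its argument "rows" is a list that holds one entry, the list of rows, each a list of 7 numbers: the gripper command: -1 is shut, 1 is fully open, values between are in proportion, then the shift along the world's x, y, z in cm, then the turn, a rotation vector about the world's x, y, z in degrees. In form: [[[fingers, tx, ty, tz, rx, ry, rz], ...]]. A call has 1 to 12 rows; each row shifts and turns the commanded pose from where the row before left it; what a row does not reach is not made up. A row lasts 1/8 s, in which the tool goes at most 62.5 mm and 10.7 degrees, less where a joint would pass 70% of its speed; a pose out of reach is approached as far as the arm can. A call is refused whole if a number of a shift passes 6.25 or a number of a turn 10.7, either way. A call with a gripper value outside its range is refused whole. The fingers move at their own pace and stop on an object; the grip force is fixed at half the most. Time passes only in rows, so rows that do not move let the fingers close. It gives the time, the measured TCP pose, the force and the opening at its end, in the units of the state.
- ctrl.get_obs(): the state, without advancing time (a new reading comes with each control period).
- ctrl.snapshot(name): name is "scene" or "top" or "wrist"; returns the picture (420x560x3 uint8, blue, green, red); there is no depth.
- ctrl.camera_params(name): a dict with "vertical_fov" (degrees; the focal length in pixels is half the picture's height over the tangent of half this angle, whatever the lens; pixels are square), "cx", "cy" (the principal point, pixels), "rvec" (rotation vector, rad) and "tvec" (3), from world to camera coordinates, as OpenCV has them. Camera axes: x right, y down, z forward; pixel columns grow to the right and rows downward; lengths in m; the calibration is good to about 2 mm. A picture is of the moment at which its call begins: read the wrist's pose just before it. camera_params takes no time and is no camera call; for the wrist camera it gives the pose at the moment of the call.
- ctrl.close_job(): hands the job in, once; it reports no verdict.
The state is a dict: "clock": time; "joint_pos": joint angles; "qvel": joint speeds; "tau": joint torques, N m; "tool_pos": TCP position; "orientation": TCP orientation; "force": force on the tool from outside, world axes, zero at the start; "moment": the same for the moment, N m; "opening": finger opening in m.
Only numpy, scipy, OpenCV 4.12 (cv2) and the standard library are available. Lean on these libraries where they do the work, as an engineer would, in place of code of your own. Each camera call takes 0.05 s, during which the arm holds its last target. There are 200 camera calls.

### The job

Open the dust guard in front of the film press: with your fingertips under the yellow lip, gently push the clear window up until the lip is level with the red markers on the two posts, then let go and move clear. Do not pick anything up, do not shift the markers, and leave everything else where it is.

Things in the scene. Friction and masses are not known exactly. Their poses are not given: they have to be found in the camera images.
- guard: Fixed dust guard, 390 mm wide (y), 460 mm high: base plate 240 x 390 x 12 mm; two aluminium posts 30 mm square at x = -60, y = +-172 mm; clear panes at the sides and, behind the window, from 222 mm up; light-blue film press with a phone on it inside, 111 mm high, front at x = -15. Origin: underside centre of base, on the table; x from the window (robot side) to the back, y along the window, z up.
- lip (a point): Middle of the front edge of the window's yellow lip, half-way up its thickness. The lip is a level bar 12 mm thick, 296 mm long (y), standing out 60 mm from the pane to the robot side (-x of guard); flat underside 6 mm below this point, open space below and in front. A grey slope above it runs back up to the pane, so it can't be pinched. Moves with the window. Axes as the guard's.
- mark (a point): The marked height: half-way up the pair of red collars (40 x 40 x 12 mm) on the two posts; the point lies mid-way between them, straight above the lip point. The lip is level with the markers when the lip point has this height. The collars are stiff and stay put. Axes as the guard's.
- window (a joint): Height of the window in m; 0 = lowest (lip point 100 mm over the table), grows upward to 0.20 at the top stop. The window (about 0.7 kg) is counterweighted: about 2 to 5 N moves it up, and it stays where it is left.
- case_mid (a point): Bystander, loose: amber phone case 160 x 78 x 11 mm lying flat in front of the guard; its centre.
- panel_mid (a point): Bystander, loose: white-faced screen panel 150 x 70 x 6 mm lying on the table, to the right; its centre.
- can_mid (a point): Bystander, loose: yellow spray can, 66 mm across, 170 mm high, standing to the left; its centre.
- cup_mid (a point): Bystander, loose: blue cup, 76 mm across, 90 mm high, standing to the left; its centre.
- driver_grip (a point): Bystander, loose: screwdriver with red handle lying on the table, to the right, along x; the middle of its handle.

How it is judged:
By the outcome, as a careful person would: the job done as asked, in the order asked, and still so for the second after the job is handed in, with the robot touching nothing.
It also fails if it takes over 45 s, if anything falls off the work surface, if the arm or the gripper's body presses on something with over 40 N, if the wrist force passes 120 N, or if a joint passes its speed limit or range.

## Working session

There is one attempt and no reset: what is moved stays moved. The work goes in short steps, Python scripts to look and compute and a tool call to move; the robot and the scene stay as the last step left them, time stands still between calls to the robot, and variables do not carry over. Pictures are saved under pics/ and viewed, about 8 in all and at most 12, crops included, and the job is handed in when it is done.

Besides the shell and the picture viewer there is one more tool, called after "Request:" as a command line: name --argument value ..., lists and objects as JSON in quotes. step_arm: Moves the arm, as the interface text tells. Its arguments: {"type":"object","properties":{"rows":{"type":"array"}},"required":["rows"]}

```bash
mkdir -p pics; ls; python3 - <<'E'
from plant import ctrl
import cv2
print(ctrl.get_obs())
for n in("scene","top"):
    cv2.imwrite(f"pics/{n}0.png",ctrl.snapshot(n)); print(n,ctrl.camera_params(n))
E
```

```text
pics
{'clock': 0.0, 'joint_pos': array([ 9.20794175e+01,  2.05927480e+01,  6.36325115e-01, -1.88480792e-02,
       -7.01360706e+01, -1.65062111e+01]), 'qvel': array([ 0.01741457,  0.11052108, -0.06009997, -0.00825149, -0.04865328,
        0.07858712]), 'tau': array([ 9.10825838e-04, -5.82715559e+01,  2.93052864e+01,  6.99683726e+00,
        6.99693774e-03, -1.61065159e-04]), 'tool_pos': array([0.1680905 , 0.65325611, 0.22563125]), 'orientation': array([-8.99062837e+01,  9.29326940e-03,  1.65566795e+02]), 'force': array([ 0.37202332, -0.2806362 ,  0.092435  ]), 'moment': array([ 0.01038572,  0.00649061, -0.05469307]), 'opening': 0.08740494126843941}
scene {'vertical_fov': 42.916670458396254, 'cx': 277.7555478668975, 'cy': 207.44391593313145, 'rvec': array([ 0.03970653, -2.88176657,  1.18309494]), 'tvec': array([0.59616085, 0.11619341, 1.35384828])}
top {'vertical_fov': 42.351282344724815, 'cx': 278.52445080520243, 'cy': 204.82834330668356, 'rvec': array([ 2.15745266, -2.1194585 ,  0.14066666]), 'tvec': array([-0.00559005,  0.59322643,  1.53669307])}
```

View pics/scene0.png

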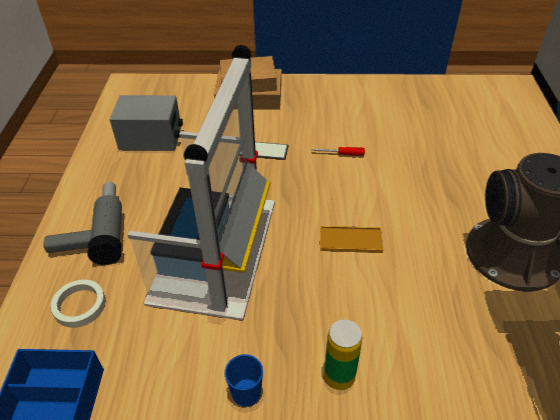

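View pics/top0.png

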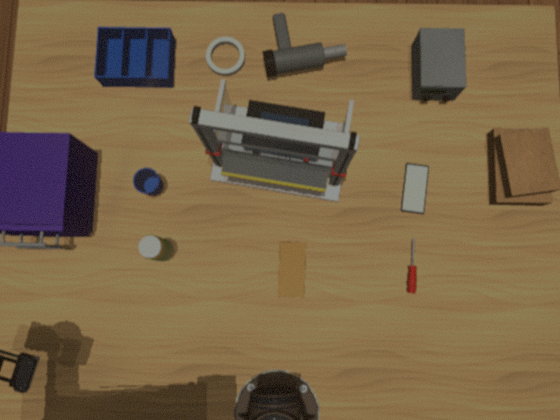

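The scene view shows the guard with the lip running from about (222,266) to (268,182) and red collars at (212,263) and (249,157). In the top view the lip runs from (222,177) to (325,191), with collars at (213,153) and (338,174). Next I'll zoom in for accurate pixels.

```bash
python3 - <<'E'
import cv2,numpy as np
a=cv2.imread("pics/scene0.png")[140:320,140:290];b=cv2.imread("pics/top0.png")[90:210,190:370]
cv2.imwrite("pics/c1.png",cv2.resize(a,None,fx=3.3333,fy=3.3333,interpolation=2))
cv2.imwrite("pics/c2.png",cv2.resize(b,None,fx=4,fy=4,interpolation=2))
for n in("scene","top"):
    im=cv2.imread(f"pics/{n}0.png"); h=cv2.cvtColor(im,cv2.COLOR_BGR2HSV)
    for nm,lo,hi in(("red",(0,170,80),(6,255,255)),("yel",(22,170,80),(34,255,255))):
        k,l,s,c=cv2.connectedComponentsWithStats(cv2.inRange(h,lo,hi))
        print(n,nm,[(s[i].tolist(),c[i].round(1).tolist()) for i in range(1,k) if s[i,4]>8])
E
```

```text
scene red [([338, 147, 27, 9, 202], [351.0, 150.8]), ([240, 151, 18, 12, 61], [250.2, 158.4]), ([201, 253, 23, 17, 129], [213.4, 263.8])]
scene yel [([222, 180, 48, 93, 570], [248.2, 237.4]), ([328, 335, 34, 26, 435], [343.6, 350.8]), ([324, 373, 31, 17, 176], [338.5, 383.7])]
top red [([214, 151, 6, 5, 12], [217.1, 153.2]), ([332, 170, 6, 6, 13], [333.9, 173.2]), ([408, 266, 8, 27, 190], [411.7, 279.2])]
top yel []
```

View pics/c1.png

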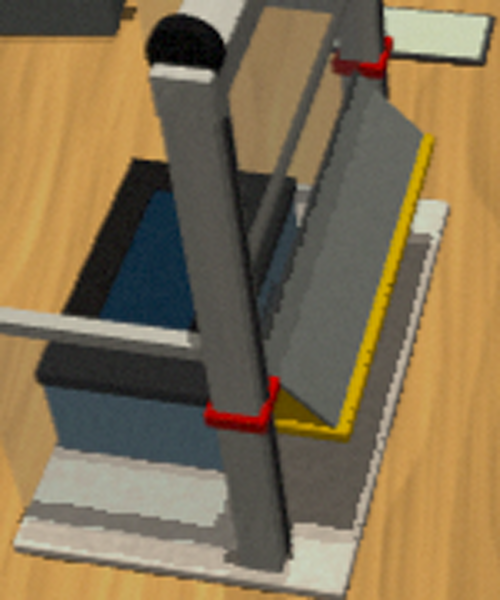

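View pics/c2.png

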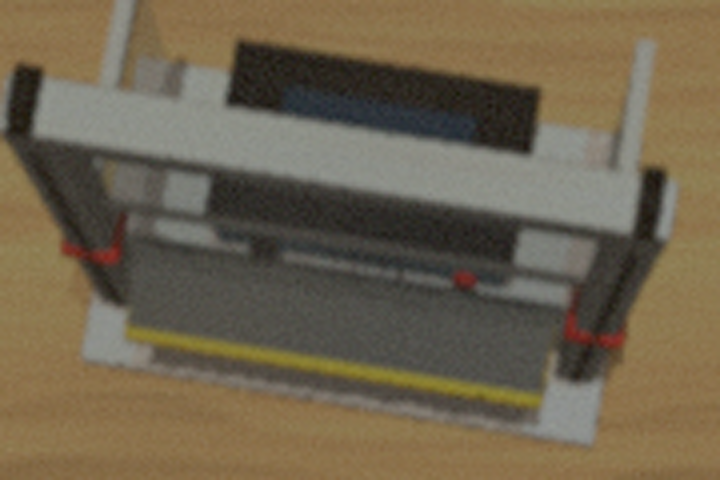

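```bash
cat >h.py <<'E'
import numpy as np,cv2
from plant import ctrl
def proj(n,P,p=None):
    p=p or ctrl.camera_params(n); f=210/np.tan(np.radians(p["vertical_fov"]/2))
    K=np.array([[f,0,p["cx"]],[0,f,p["cy"]],[0,0,1]])
    return cv2.projectPoints(np.array(P,float).reshape(-1,1,3),p["rvec"],p["tvec"],K,None)[0][:,0]
E
python3 - <<'E'
from h import *
from scipy.optimize import least_squares
# (cam,u,v,kind,x,y,z) crop pixels
D=[("scene",345,597,"b",-.12,.195,0),("scene",15,550,"b",.12,.195,0),("scene",447,203,"b",-.12,-.195,.012),
("scene",347,432,"l",0,.148,0),("scene",430,142,"l",0,-.148,0),
("scene",268,419,"m",-.08,.192,0),("scene",207,412,"m",-.04,.192,0),("scene",385,70,"m",-.08,-.152,0),("scene",335,65,"m",-.04,-.152,0),
("top",83,360,"b",-.12,.195,.006),("top",592,444,"b",-.12,-.195,.006),("top",127,336,"l",0,.148,0),("top",543,402,"l",0,-.148,0),
("top",64,250,"m",-.08,.192,0),("top",118,258,"m",-.08,.152,0),("top",570,338,"m",-.08,-.152,0),("top",624,341,"m",-.08,-.192,0)]
par={n:ctrl.camera_params(n) for n in("scene","top")}
def px(d):
    s,o=((10/3,(140,140)) if d[0]=="scene" else (4,(190,90)))
    return (np.array(d[1:3])+.5)/s-.5+o
def W(q,d):
    x,y,a,lx,lz,mz=q; k,X,Y,Z=d[3:]
    if k=="l": X,Z=lx,lz
    if k=="m": Z=mz
    c,s=np.cos(a),np.sin(a); return [x+c*X-s*Y,y+s*X+c*Y,Z]
r=lambda q:np.concatenate([proj(d[0],W(q,d),par[d[0]])[0]-px(d) for d in D])
S=least_squares(r,[.7,0,0,-.12,.1,.15],loss="soft_l1")
print(S.x.round(4),np.degrees(S.x[2]));print(r(S.x).reshape(-1,2).round(1).tolist())
q=S.x
print("lip",W(q,(0,0,0,"l",0,0,0)))
# table objects from top
for nm,u,v,z in(("case",292,269,.01),("panel",415,188,.006),("driver",412,279,.012),("can",150,247,.17),("cup",147,180,.09)):
    f=least_squares(lambda p:proj("top",[p[0],p[1],z],par["top"])[0]-(u,v),[.5,0]); print(nm,f.x.round(3))
for n in par: print(n,(-cv2.Rodrigues(par[n]["rvec"])[0].T@par[n]["tvec"]).round(2))
E
```

```text
[ 0.7594  0.0016 -0.1473 -0.1163  0.1225  0.1843] -8.437725239988414
[[-0.1, 1.0], [-0.3, 0.2], [0.5, -1.8], [-1.0, 1.2], [-0.0, -1.7], [-1.0, 0.9], [-1.3, 0.5], [-1.1, -0.9], [-1.6, -1.1], [-0.0, 0.9], [1.0, 0.8], [-0.0, 0.3], [0.8, 0.9], [-0.6, 1.6], [0.5, 1.9], [-0.7, -0.1], [0.6, 1.6]]
lip [np.float64(0.644359897427209), np.float64(0.018707299686428203), np.float64(0.12253430931975169)]
case [ 0.409 -0.037]
panel [ 0.656 -0.401]
driver [ 0.387 -0.386]
can [0.456 0.342]
cup [0.652 0.381]
scene [0.55 0.89 1.05]
top [ 0.36 -0.02  1.61]
```

Request:
step_arm --rows '[[[-1,0,0,4,0,0,0],[-1,0,0,4,0,0,0],[-1,2.7,-5.2,0,0,0,0.6],[-1,2.7,-5.2,0,0,0,0.6],[-1,2.7,-5.2,0,0,0,0.6],[-1,2.7,-5.2,0,0,0,0.6],[-1,2.7,-5.2,0,0,0,0.6],[-1,2.7,-5.2,0,0,0,0.6],[-1,2.7,-5.2,0,0,0,0.6],[-1,2.7,-5.2,0,0,0,0.6],[-1,2.7,-5.2,0,0,0,0.6],[-1,2.7,-5.2,0,0,0,0.6]]]'

```text
clock: 1.6
tool_pos: [0.4385, 0.1318, 0.3066]
orientation: [-90.0, 0.0, 171.6]
force: [0.5, -0.2, -0.8]
opening: 0.0004
```

Request:
step_arm --rows '[[[-1,2.5,-5.2,0,0,0,0],[-1,2.5,-5.2,0,0,0,0],[-1,0,-1,0,0,0,0]]]'

```text
clock: 1.98
tool_pos: [0.4887, 0.0168, 0.3058]
orientation: [-89.9, -0.1, 171.3]
force: [-1.0, 0.3, 0.0]
opening: 0.0006
```

```bash
cat >>h.py <<'E'
def log():
    o=ctrl.get_obs(); r=[*o["joint_pos"],*o["tool_pos"],*o["orientation"]]
    open("log.txt","a").write(" ".join(map(str,r))+"\n"); print(o["clock"],np.round(r,3).tolist(),o["force"].round(1))
E
python3 -c "from h import *;log()"
```

```text
1.975 [25.067, 0.167, -14.401, 0.006, -75.534, 56.261, 0.489, 0.017, 0.306, -89.939, -0.08, 171.33] [-1.   0.3  0. ]
```

Request:
step_arm --rows '[[[-1,0,0,0,-1.5,-9.9,0],[-1,0,0,0,-1.5,-9.9,0],[-1,0,0,0,0,0,0]]]'

```text
clock: 2.35
tool_pos: [0.4825, 0.0175, 0.3021]
orientation: [-89.7, 19.9, 171.8]
force: [-0.3, -0.1, -0.1]
opening: 0.0003
```

```bash
python3 -c "from h import *;log()"
```

```text
2.35 [36.815, -13.72, -36.368, 17.414, -54.503, 36.371, 0.483, 0.018, 0.302, -89.726, 19.859, 171.799] [-0.3 -0.1 -0.1]
```

Request:
step_arm --rows '[[[-1,0,0,-5,-1.5,-9.9,0],[-1,0,0,-5,-1.5,-9.9,0],[-1,0,0,0,0,0,0]]]'

```text
clock: 2.72
tool_pos: [0.5109, 0.0104, 0.264]
orientation: [-88.7, 34.1, 170.9]
force: [0.5, -1.4, 0.8]
opening: 0.0007
```

```bash
python3 - <<'E'
from h import *
log()
from scipy.optimize import least_squares
d=np.loadtxt("log.txt"); d=np.vstack([d,[9.20794175e+01,2.05927480e+01,6.36325115e-01,0,-7.01360706e+01,-1.65062111e+01,.1680905,.65325611,.22563125,0,0,0]])
j=np.radians(d[:,:6]); R=np.hypot(d[:,6],d[:,7]); Z=d[:,8]
def f(p):
    a1,d1,a2,a3,d4,L=p; t=j[:,1]-j[:,2]; w=t-j[:,4]
    r=a1+a2*np.sin(j[:,1])+d4*np.cos(t)+a3*np.sin(t)+L*np.cos(w)
    z=d1+a2*np.cos(j[:,1])-d4*np.sin(t)+a3*np.cos(t)-L*np.sin(w)
    return np.r_[r-R,z-Z]
S=least_squares(f,[0,.4,.4,.03,.4,.25]);print(S.x.round(3),abs(S.fun).max())
E
```

```text
2.725 [34.303, -15.594, -57.232, 48.179, -32.527, 8.313, 0.511, 0.01, 0.264, -88.736, 34.069, 170.922] [ 0.5 -1.4  0.8]
[0.418 0.298 0.558 0.057 0.05  0.604] 0.02771672082996618
```

```bash
cat >fk.py <<'E'
import numpy as np
from scipy.spatial.transform import Rotation as Ro
from scipy.optimize import least_squares
e=lambda a,q:Ro.from_euler(a,q,degrees=True)
def chain(j,s4,s6):
    A=e("z",j[0]);B=A*e("y",j[1]);Cc=B*e("y",-j[2]);D=Cc*e("x",s4*j[3]);E=D*e("y",-j[4]);F=E*e("x",s6*j[5]);return A,B,Cc,D,E,F
def basis(j,s4,s6):
    A,B,C,D,E,F=[r.as_matrix() for r in chain(j,s4,s6)]
    # a1 (x), d1 (z), a2 (B z), a3 (C z), d4 (C x), b1 (A y), b4 (D y), c4 (D z), L (E x), l5(E z)
    return np.c_[A[:,0],[0,0,1],B[:,2],C[:,2],C[:,0],A[:,1],D[:,1],D[:,2],E[:,0],E[:,2]]
def data():
    d=np.loadtxt("log.txt",ndmin=2)
    return np.vstack([d,[92.0794,20.5927,.6363,-.0188,-70.136,-16.506,.16809,.65326,.22563,-89.906,.0093,165.567]])
def fit(s4,s6):
    d=data(); M=np.vstack([basis(r[:6],s4,s6) for r in d]);y=d[:,6:9].ravel()
    p=least_squares(lambda p:np.r_[(M@p-y)*1000,(p-[0,.35,.4,0,.4,.1,.1,0,.25,0])*.5],np.zeros(10)).x
    return p,M@p-y
if __name__=="__main__":
    for s4 in(1,-1):
        for s6 in(1,-1):
            C=[(chain(r[:6],s4,s6)[-1].inv()*e("xyz",r[9:])) for r in data()]
            print(s4,s6,[round(np.degrees((C[0].inv()*c).magnitude()),1) for c in C],C[0].as_euler("xyz",True).round(1)); 
        p,r=fit(s4,1);print(p.round(3),abs(r).max())
E
python3 fk.py
```

```text
1 1 [np.float64(0.0), np.float64(34.0), np.float64(48.1), np.float64(145.5)] [  0.   67.5 -90. ]
1 -1 [np.float64(0.0), np.float64(34.8), np.float64(96.4), np.float64(0.0)] [-180.    0.   90.]
[ 0.346 -0.355  0.464  0.111  0.127 -0.374  0.17   0.043 -0.07  -0.04 ] 0.040721516854139495
-1 1 [np.float64(0.0), np.float64(39.8), np.float64(95.9), np.float64(145.5)] [ -0.   67.5 -90. ]
-1 -1 [np.float64(0.0), np.float64(0.0), np.float64(0.0), np.float64(0.0)] [-180.    0.   90.]
[-0.     0.199  0.602 -0.     0.464  0.    -0.192  0.     0.378  0.   ] 6.624553729774052e-07
```

```bash
python3 -c "
from h import *
cv2.imwrite('pics/s1.png',ctrl.snapshot('scene'))"
```

```text
(no output)
```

View pics/s1.png

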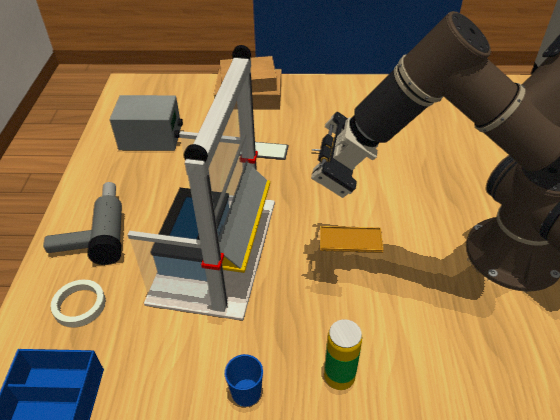

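```bash
cat >>fk.py <<'E'
LO=np.array([-176,-82,-58.2,-173.8,-174.7,-.2]);LO[5]=-173.6;HI=np.array([176,121.7,71.7,95.5,-.2,173.6])
P,_=fit(-1,-1); C0=e("xyz",[180,0,90])
def fk(j): return basis(j,-1,-1)@P, chain(j,-1,-1)[-1]*C0
def pose(yaw,t): # tool pointing dir yaw, tilt t below horizontal; jaw axis level
    y=np.array([np.cos(np.radians(yaw))*np.cos(np.radians(t)),np.sin(np.radians(yaw))*np.cos(np.radians(t)),-np.sin(np.radians(t))])
    z=np.array([np.sin(np.radians(yaw)),-np.cos(np.radians(yaw)),0]); return Ro.from_matrix(np.c_[np.cross(y,z),y,z])
def ik(p,R,seeds):
    best=None
    for s in seeds:
        def f(j):
            q,Q=fk(j); return np.r_[(q-p)*10,(Q*R.inv()).as_rotvec()*3]
        S=least_squares(f,np.clip(s,LO+.5,HI-.5),bounds=(LO+.4,HI-.4),x_scale=50,max_nfev=60)
        if best is None or S.cost<best.cost: best=S
        if best.cost<1e-7: break
    return best
E
cat >s.py <<'E'
from fk import *
cur=np.loadtxt("log.txt")[-1,:6]; rng=np.random.default_rng(0)
seeds=[cur,cur+[0,20,20,0,0,0],cur*[1,1,1,-1,1,1]]+[rng.uniform(LO,HI)*[.5,.5,1,1,.6,1] for _ in range(3)]
lip=np.array([.6444,.0187])
for yaw in(-50,-30,-8.4,15,40):
    g=np.array([np.cos(np.radians(yaw)),np.sin(np.radians(yaw)),0])
    for t in(0,15,30,45):
        out=[];sd=seeds
        for back,z in((-.015,.09),(-.015,.165),(.06,.09)):
            p=np.r_[lip,z]-back*g; S=ik(p,pose(yaw,t),sd)
            out.append(S.cost)
            if S.cost<1e-5: sd=[S.x]+seeds
            else: break
        print(yaw,t,"cost",np.array(out).round(6),S.x.round(0) if len(out)==3 else "")
E
time python3 s.py
```

```text
-50 0 cost [0.000519] 
-50 15 cost [0.012467] 
-50 30 cost [0.008037] 
-50 45 cost [0. 0. 0.] [ 35.  21. -55.  81. -46. -70.]
-30 0 cost [0.360226] 
-30 15 cost [0.449187] 
-30 30 cost [0.251255] 
-30 45 cost [0.136582] 
-8.4 0 cost [0.000722] 
-8.4 15 cost [0.023093] 
-8.4 30 cost [0.       0.       0.021057] [ -27.   18.  -58. -154.  -45.  -98.]
-8.4 45 cost [0.093147] 
15 0 cost [0. 0. 0.] [ -45.   63.  -46. -118.  -99.  -73.]
15 15 cost [0. 0. 0.] [ -44.   41.  -49. -121.  -75.  -90.]
15 30 cost [0. 0. 0.] [ -32.   19.  -41. -112.  -43. -123.]
15 45 cost [0.       0.006291] 
40 0 cost [0. 0. 0.] [ -43.   50.  -24.  -96.  -88. -106.]
40 15 cost [0. 0. 0.] [ -39.   36.  -25.  -92.  -72. -120.]
40 30 cost [0. 0. 0.] [ -30.   24.  -24.  -82.  -55. -141.]
40 45 cost [0.002334] 
real	0m9.501s
user	0m9.952s
sys	0m0.126s
```

```bash
cat >s.py <<'E'
from fk import *
seeds=[np.array(s,float) for s in([-44,41,-49,-121,-75,-90],[-27,18,-58,-154,-45,-98],[-32,19,-41,-112,-43,-123])]
for s in(-.06,0,.06):
  lip=np.array([.6444,.0187])+s*np.array([.147,.989])
  for yaw in(-8.4,-2,4,10):
    g=np.array([np.cos(np.radians(yaw)),np.sin(np.radians(yaw)),0])
    for t in(0,10,20,30):
        sd=seeds;J=[]
        for back,z in((-.015,.09),(-.015,.165),(.06,.09)):
            p=np.r_[lip,z]-back*g; S=ik(p,pose(yaw,t),sd)
            if S.cost>1e-5: break
            J.append(S.x); sd=[S.x]
        else:
            J=np.array(J); m=np.minimum(J-LO,HI-J).min(); j=J[0]
            A,B,C,D,E,F=[r.as_matrix() for r in chain(j,-1,-1)]
            w0=P[1]*np.array([0,0,1])+P[2]*B[:,2]+P[4]*C[:,0]; w1=w0+P[6]*D[:,1]
            print(s,yaw,t,"margin",m.round(1),"w0",w0.round(2),"w1",w1.round(2),J[0].round(0),J[2].round(0))
E
python3 s.py
```

```text
-0.06 -2 0 margin 2.7 w0 [ 0.27 -0.21  0.04] w1 [ 0.27 -0.03  0.09] [ -38.   65.  -51. -140. -111.  -74.] [ -44.   78.  -56. -129. -121.  -57.]
-0.06 -2 30 margin 4.9 w0 [ 0.34 -0.21  0.33] w1 [ 0.32 -0.03  0.28] [ -32.   22.  -45. -139.  -42. -107.] [ -39.   21.  -53. -135.  -48. -103.]
-0.06 4 0 margin 6.8 w0 [ 0.29 -0.25  0.05] w1 [ 0.27 -0.07  0.09] [ -41.   62.  -47. -133. -103.  -77.] [ -49.   71.  -51. -123. -109.  -63.]
-0.06 4 10 margin 2.7 w0 [ 0.29 -0.26  0.14] w1 [ 0.28 -0.07  0.16] [ -42.   49.  -49. -135.  -86.  -84.] [ -51.   57.  -55. -126.  -94.  -71.]
-0.06 4 20 margin 3.7 w0 [ 0.32 -0.25  0.24] w1 [ 0.3  -0.06  0.22] [ -39.   34.  -47. -135.  -64.  -97.] [ -48.   37.  -54. -128.  -71.  -89.]
-0.06 4 30 margin 11.2 w0 [ 0.38 -0.23  0.35] w1 [ 0.32 -0.06  0.28] [ -31.   21.  -40. -127.  -39. -116.] [ -39.   19.  -47. -123.  -44. -113.]
-0.06 10 0 margin 11.6 w0 [ 0.31 -0.29  0.06] w1 [ 0.28 -0.1   0.09] [ -43.   58.  -43. -126.  -96.  -82.] [ -51.   64.  -47. -117.  -99.  -72.]
-0.06 10 10 margin 8.9 w0 [ 0.32 -0.29  0.16] w1 [ 0.28 -0.1   0.16] [ -43.   46.  -44. -1
[... 1190 characters left out ...]
0.06 4 0 margin 0.7 w0 [ 0.3  -0.13  0.05] w1 [0.29 0.05 0.09] [ -24.   64.  -53. -149. -114.  -77.] [ -28.   78.  -57. -138. -127.  -62.]
0.06 4 30 margin 2.2 w0 [ 0.37 -0.13  0.31] w1 [0.34 0.06 0.28] [ -19.   24.  -47. -150.  -43. -101.] [ -25.   23.  -56. -147.  -50.  -97.]
0.06 10 0 margin 4.8 w0 [ 0.33 -0.17  0.05] w1 [0.3  0.01 0.09] [ -27.   62.  -48. -141. -106.  -77.] [ -34.   72.  -53. -130. -115.  -64.]
0.06 10 20 margin 1.0 w0 [ 0.36 -0.17  0.23] w1 [0.32 0.02 0.22] [ -25.   35.  -49. -143.  -65.  -94.] [ -34.   39.  -57. -137.  -75.  -85.]
0.06 10 30 margin 8.8 w0 [ 0.41 -0.15  0.34] w1 [0.35 0.02 0.28] [ -20.   23.  -41. -137.  -39. -110.] [ -27.   20.  -49. -133.  -45. -107.]
```

```bash
cat >s2.py <<'E'
from fk import *
cur=np.loadtxt("log.txt")[-1,:6]
def run(W):
    j=cur; prev=W[0]
    for k,w in enumerate(W):
        n=12
        for i in range(1,n+1):
            a=np.array(prev)+(np.array(w)-prev)*i/n
            S=ik(a[:3],pose(a[3],a[4]),[j]); d=abs(S.x-j).max(); j=S.x
            if S.cost>1e-6 or d>12: print("  !",k,i,S.cost.round(5),d.round(1))
        prev=w; print(k,w,j.round(0))
end=[[.54,-.03,.28,8,28],[.54,-.03,.085,8,28],[.65,-.01,.085,8,28],[.65,-.01,.17,8,28]]
c=[.511,.010,.264,-8.4,55.9]
print("A");run([c,[.5,0,.31,-8.4,90],[.5,-.22,.31,8,90]]+end)
print("B");run([c,[.5,0,.31,-8.4,90],[.5,-.22,.31,50,90],[.5,-.18,.3,50,30]]+end)
E
python3 s2.py
```

```text
A
0 [0.511, 0.01, 0.264, -8.4, 55.9] [ 33. -16. -57.  47. -31.  11.]
1 [0.5, 0, 0.31, -8.4, 90] [ 23.   1. -13.   0. -76.  59.]
2 [0.5, -0.22, 0.31, 8, 90] [ -3.   6.  -8.   0. -76. 101.]
  ! 3 9 7e-05 19.6
  ! 3 10 0.01906 6.5
  ! 3 11 0.03006 70.7
  ! 3 12 0.00606 19.6
3 [0.54, -0.03, 0.28, 8, 28] [  1. -15. -38. -61.  -8. 154.]
  ! 4 1 0.00118 2.1
  ! 4 2 0.0 12.6
  ! 4 3 0.00158 4.4
  ! 4 4 0.00832 1.2
  ! 4 5 0.02053 1.2
  ! 4 6 0.03837 1.2
  ! 4 7 0.06196 1.3
  ! 4 8 0.09138 1.3
  ! 4 9 0.1267 1.4
  ! 4 10 0.16792 1.5
  ! 4 11 0.21502 1.5
  ! 4 12 0.26791 1.6
4 [0.54, -0.03, 0.085, 8, 28] [ -2.   1. -38. -77.  -6. 173.]
  ! 5 1 0.26583 0.9
  ! 5 2 0.26334 0.9
  ! 5 3 0.26045 0.9
  ! 5 4 0.25719 0.9
  ! 5 5 0.25358 0.9
  ! 5 6 0.24964 0.9
  ! 5 7 0.24539 0.9
  ! 5 8 0.24086 0.9
  ! 5 9 0.23606 0.9
  ! 5 10 0.23101 0.9
  ! 5 11 0.22574 0.9
  ! 5 12 0.22026 0.9
5 [0.65, -0.01, 0.085, 8, 28] [ -0.  12. -27. -79.  -5. 173.]
  ! 6 1 0.2019 0.6
  ! 6 2 0.18429 0.6
  ! 6 3 0.16743 0.6
  ! 6 4 0.15134 0.6
  ! 6 5 0.13603 0.6
  ! 6 6 0.1215 0.6
  ! 6 7 0.10778 0.6
  ! 6 8 0.09485 0.6
  !
[... 998 characters left out ...]
.21502 1.5
  ! 5 12 0.26791 1.6
5 [0.54, -0.03, 0.085, 8, 28] [ -2.   1. -38. -77.  -6. 173.]
  ! 6 1 0.26583 0.9
  ! 6 2 0.26334 0.9
  ! 6 3 0.26045 0.9
  ! 6 4 0.25719 0.9
  ! 6 5 0.25358 0.9
  ! 6 6 0.24964 0.9
  ! 6 7 0.24539 0.9
  ! 6 8 0.24086 0.9
  ! 6 9 0.23606 0.9
  ! 6 10 0.23101 0.9
  ! 6 11 0.22574 0.9
  ! 6 12 0.22026 0.9
6 [0.65, -0.01, 0.085, 8, 28] [ -0.  12. -27. -79.  -5. 173.]
  ! 7 1 0.2019 0.6
  ! 7 2 0.18429 0.6
  ! 7 3 0.16743 0.6
  ! 7 4 0.15134 0.6
  ! 7 5 0.13603 0.6
  ! 7 6 0.1215 0.6
  ! 7 7 0.10778 0.6
  ! 7 8 0.09485 0.6
  ! 7 9 0.08273 0.6
  ! 7 10 0.07143 0.6
  ! 7 11 0.06095 0.6
  ! 7 12 0.05129 0.5
7 [0.65, -0.01, 0.17, 8, 28] [ -1.   5. -28. -78.  -7. 173.]
```

```bash
cat >s2.py <<'E'
from fk import *
import sys
cur=np.loadtxt("log.txt")[-1,:6]
FL=e("y",180)
def run(W):
    j=cur; prev=W[0]; bad=0
    for k,w in enumerate(W):
        n=12;m=99;bad=0;dm=0
        for i in range(1,n+1):
            a=np.array(prev)+(np.array(w)-prev)*i/n
            S=ik(a[:3],pose(a[3],a[4])*e("y",a[5]),[j]); dm=max(dm,abs(S.x-j).max()); j=S.x;bad=max(bad,S.cost);m=min(m,np.minimum(j-LO,HI-j).min())
        A,B,C,D,E,F=[r.as_matrix() for r in chain(j,-1,-1)]
        w0=P[1]*np.array([0,0,1])+P[2]*B[:,2]+P[4]*C[:,0]; w1=w0+P[6]*D[:,1]
        prev=w; print(k,w,j.round(0),"cost %.5f step %.0f margin %.1f"%(bad,dm,m),w0.round(2),w1.round(2))
c=[.511,.010,.264,-8.4,55.9,0]
F=180
pre=[c,[.5,0,.31,-8.4,90,0],[.5,-.1,.31,8,90,F*.5],[.5,-.22,.31,20,90,F]]
end=[[.55,-.045,.085,8,28,F],[.65,-.02,.085,8,28,F],[.65,-.02,.17,8,28,F]]
print("A");run(pre+end)
print("B");run(pre+[[.5,-.22,.28,50,45,F],[.55,-.15,.15,40,28,F]]+end)
print("C");run(pre+[[.55,-.2,.28,50,35,F],[.57,-.2,.15,40,20,F],[.55,-.045,.085,10,20,F],[.65,-.02,.085,10,20,F],[.65,-.02,.17,10,20,F]])
E
python3 s2.py
```

```text
A
0 [0.511, 0.01, 0.264, -8.4, 55.9, 0] [ 33. -16. -57.  47. -31.  11.] cost 0.00000 step 3 margin 0.9 [0.15 0.1  0.47] [0.3  0.04 0.58]
1 [0.5, 0, 0.31, -8.4, 90, 0] [ 23.   1. -13.   0. -76.  59.] cost 0.00000 step 9 margin 5.3 [0.43 0.18 0.69] [ 0.5  -0.    0.69]
2 [0.5, -0.1, 0.31, 8, 90, 90.0] [ 11.   2. -12.   0. -76.  -3.] cost 0.00000 step 5 margin 45.3 [0.46 0.09 0.69] [ 0.5  -0.1   0.69]
3 [0.5, -0.22, 0.31, 20, 90, 180] [ -3.   6.  -8.   0. -76. -67.] cost 0.00000 step 5 margin 46.6 [ 0.51 -0.03  0.69] [ 0.5  -0.22  0.69]
4 [0.55, -0.045, 0.085, 8, 28, 180] [ -44.   22.  -48. -117.  -51.   70.] cost 0.00000 step 37 margin 10.0 [ 0.28 -0.27  0.32] [ 0.22 -0.09  0.26]
5 [0.65, -0.02, 0.085, 8, 28, 180] [ -32.   24.  -40. -126.  -44.   67.] cost 0.00000 step 1 margin 10.6 [ 0.38 -0.24  0.33] [ 0.32 -0.07  0.26]
6 [0.65, -0.02, 0.17, 8, 28, 180] [ -23.    9.  -33. -109.  -29.   37.] cost 0.00000 step 3 margin 18.5 [ 0.41 -0.17  0.48] [ 0.32 -0.07  0.35]
B
0 [0.511, 0.01, 0.264, -8.4, 55.9, 0] [ 33. -16. -57.  47. -31.  11.] cost 0.00000 step 3 margin 0.9 [0.15 0.1  0.47] [0.3 
[... 1676 characters left out ...]
.2, 0.28, 50, 35, 180] [-40.  15.  -2. -56. -81.  14.] cost 0.00000 step 8 margin 47.4 [ 0.45 -0.38  0.65] [ 0.35 -0.44  0.5 ]
5 [0.57, -0.2, 0.15, 40, 20, 180] [-50.  29. -12. -75. -77.  39.] cost 0.00000 step 2 margin 46.1 [ 0.41 -0.49  0.42] [ 0.3  -0.43  0.28]
6 [0.55, -0.045, 0.085, 10, 20, 180] [ -51.   36.  -51. -118.  -68.   87.] cost 0.00000 step 8 margin 7.2 [ 0.24 -0.29  0.22] [ 0.2  -0.11  0.21]
7 [0.65, -0.02, 0.085, 10, 20, 180] [ -38.   34.  -44. -128.  -62.   79.] cost 0.00000 step 1 margin 7.7 [ 0.34 -0.27  0.25] [ 0.3  -0.08  0.21]
8 [0.65, -0.02, 0.17, 10, 20, 180] [ -33.   17.  -39. -120.  -48.   59.] cost 0.00000 step 2 margin 14.8 [ 0.36 -0.24  0.39] [ 0.3  -0.08  0.3 ]
```

Request:
step_arm --rows '[[[-1,0,0,1.2,1.3,8.4,0],[-1,0,0,1.2,1.3,8.4,0],[-1,0,0,1.2,1.3,8.4,0],[-1,0,0,1.2,1.3,8.4,0],[-1,0,-2,0,0,0,0],[-1,0,-2,0,0,0,0]]]'

```text
clock: 3.52
tool_pos: [0.5176, -0.0312, 0.3143]
orientation: [-88.5, 2.5, 170.6]
force: [-0.4, -0.4, -0.1]
opening: 0.0004
```

```bash
cat >>fk.py <<'E'
def where():
    from plant import ctrl
    o=ctrl.get_obs(); Q=e("xyz",o["orientation"]).as_matrix(); y,z=Q[:,1],Q[:,2]
    t=np.degrees(np.arcsin(-y[2])); print("clock",o["clock"],"tcp",o["tool_pos"].round(4),"tilt %.1f yaw %.1f jaw"%(t,np.degrees(np.arctan2(y[1],y[0]))),z.round(3),"F",o["force"].round(1),"j",o["joint_pos"].round(0))
E
python3 -c "from fk import *;where()"
```

```text
clock 3.525 tcp [ 0.5176 -0.0312  0.3143] tilt 87.1 yaw -39.9 jaw [-0.164 -0.986  0.025] F [-0.4 -0.4 -0.1] j [ 20.   1. -13.   3. -74.  60.]
```

Request:
step_arm --rows '[[[-1,0,-1.6,0,1.9,2.2,0],[-1,0,-1.6,0,0,0,-10.05],[-1,0,-1.6,0,0,0,-10.05],[-1,0,-1.6,0,0,0,-10.05],[-1,0,-1.6,0,0,0,-10.05],[-1,0,-1.6,0,0,0,-10.05],[-1,0,-1.6,0,0,0,-10.05],[-1,0,-1.6,0,0,0,-10.05],[-1,0,-1.6,0,0,0,-10.05],[-1,0,-1.6,0,0,0,-10.05],[-1,0,-1.6,0,0,0,-10.05],[-1,0,-1.6,0,0,0,-10.05]]]'

```text
clock: 5.03
tool_pos: [0.5182, -0.2238, 0.3147]
orientation: [-89.6, -0.3, 59.8]
force: [-0.2, 0.3, -0.6]
opening: 0.0006
```

Request:
step_arm --rows '[[[-1,0,0,0,0,0,-10.05],[-1,-0.2,0,-0.5,7.7,-6.4,0],[-1,-0.2,0,-0.5,7.7,-6.4,0],[-1,-0.2,0,-0.5,7.7,-6.4,0],[-1,-0.2,0,-0.5,7.7,-6.4,0],[-1,0,0,0,0,0,0]]]'

```text
clock: 5.78
tool_pos: [0.5097, -0.2277, 0.2945]
orientation: [-89.4, -40.4, 49.6]
force: [-0.3, -0.9, -0.1]
opening: 0.0001
```

```bash
python3 -c "from fk import *;where()"
```

```text
clock 5.775 tcp [ 0.5097 -0.2277  0.2945] tilt 49.6 yaw 50.6 jaw [-0.766  0.643  0.008] F [-0.3 -0.9 -0.1] j [-34.   9.  -2. -41. -79.   2.]
```

Request:
step_arm --rows '[[[-1,1,2,-3.6,7.7,-6.4,0],[-1,1,2,-3.6,7.7,-6.4,0],[-1,1,2,-3.6,0,0,0],[-1,1,2,-3.6,0,0,0],[-1,0,2,-1.2,0,0,-7],[-1,0,2,-1.2,0,0,-7],[-1,0,2,-1.2,0,0,-7],[-1,0,2,-1.2,0,0,-7],[-1,0,2,-1.2,0,0,-7],[-1,0,0.5,0,0,0,-7],[-1,0,0,0,0,0,0]]]'

```text
clock: 7.15
tool_pos: [0.55, -0.0402, 0.091]
orientation: [-89.1, -60.1, 7.6]
force: [0.5, -0.5, 0.1]
opening: 0.0003
```

```bash
python3 - <<'E'
from fk import *;where()
from plant import ctrl
import cv2
a=ctrl.snapshot("scene");b=ctrl.snapshot("wrist")
im=np.hstack([cv2.resize(a[100:320,130:380],(500,440)),b[:, :]]) 
im=cv2.resize(np.hstack([cv2.resize(a[120:300,140:350],(490,420)),b]),(800,320))
cv2.imwrite("pics/d1.png",im);cv2.imwrite("pics/w1.png",b);cv2.imwrite("pics/s2.png",a)
E
```

```text
clock 7.15 tcp [ 0.55   -0.0402  0.091 ] tilt 29.9 yaw 8.7 jaw [-0.146  0.989  0.008] F [ 0.5 -0.5  0.1] j [ -40.   18.  -46. -114.  -46.   62.]Traceback (most recent call last):
  File "<stdin>", line 5, in <module>
    return _nx.concatenate(arrs, 1, dtype=dtype, casting=casting)
           ~~~~~~~~~~~~~~~^^^^^^^^^^^^^^^^^^^^^^^^^^^^^^^^^^^^^^^
ValueError: all the input array dimensions except for the concatenation axis must match exactly, but along dimension 0, the array at index 0 has size 440 and the array at index 1 has size 420
```

```bash
python3 - <<'E'
from fk import *
from plant import ctrl
import cv2
p=ctrl.camera_params("wrist");b=ctrl.snapshot("wrist");a=ctrl.snapshot("scene")
cv2.imwrite("pics/d1.png",cv2.resize(np.hstack([cv2.resize(a[120:300,140:350],(490,420)),b]),(800,320)));cv2.imwrite("pics/w1.png",b);cv2.imwrite("pics/s2.png",a)
np.save("w1.npy",p,allow_pickle=True);print((-cv2.Rodrigues(p["rvec"])[0].T@p["tvec"]).round(3))
E
```

```text
[ 0.376 -0.069  0.103]
```

View pics/d1.png

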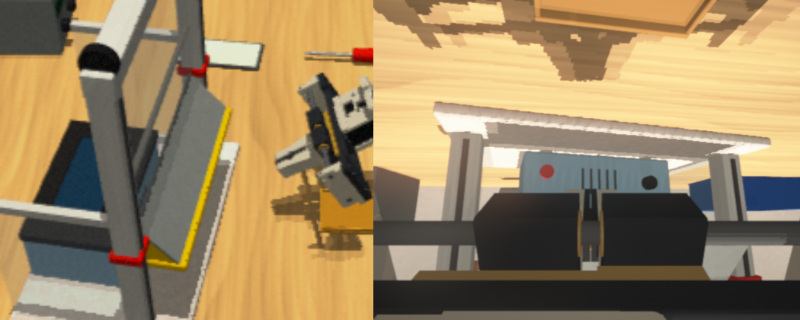

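View pics/w1.png

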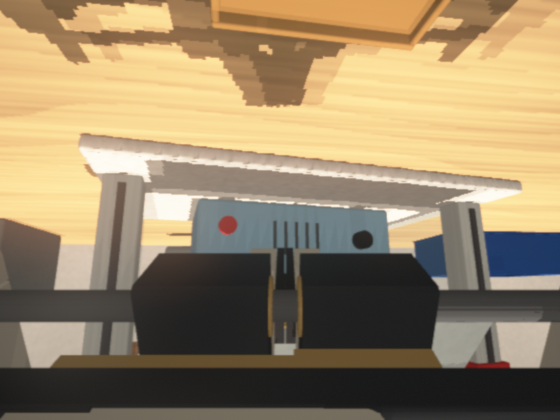

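```bash
python3 - <<'E'
from h import *
p=np.load("w1.npy",allow_pickle=True).item()
q=[.7594,.0016,-.1473];c,s=np.cos(q[2]),np.sin(q[2])
G=lambda X,Y,Z:[q[0]+c*X-s*Y,q[1]+s*X+c*Y,Z]
for nm,P in(("lip under +y",G(-.1163,.148,.1165)),("lip under -y",G(-.1163,-.148,.1165)),("lip back -y",G(-.058,-.148,.1165)),("collar -y front bottom outer",G(-.08,-.192,.178)),("inner",G(-.08,-.152,.178)),("base front +y",G(-.12,.195,0)),("base -y",G(-.12,-.195,0)),("tcp",[.55,-.0402,.091])): print(nm,proj("w",P,p).round(0))
print("scene", [(k,proj("scene",P).round(0).tolist()) for k,P in(("tcp",[.55,-.0402,.091]),("l+",G(-.1163,.148,.1225)),("l-",G(-.1163,-.148,.1225)))])
E
```

```text
lip under +y [[497. 302.]]
lip under -y [[138. 311.]]
lip back -y [[145. 306.]]
collar -y front bottom outer [[ 64. 405.]]
inner [[129. 399.]]
base front +y [[521. 179.]]
base -y [[ 77. 132.]]
tcp [[290. 263.]]
scene [('tcp', [[296.0, 214.0]]), ('l+', [[243.0, 270.0]]), ('l-', [[269.0, 181.0]])]
```

```bash
python3 - <<'E'
import cv2,numpy as np
b=cv2.imread("pics/w1.png")[270:400]; b=np.clip(b.astype(float)*1.8,0,255).astype(np.uint8)
a=cv2.imread("pics/s2.png")[125:300,190:330]
x=cv2.resize(b,(800,186)); y=cv2.resize(a,(320,400),interpolation=2)
o=np.zeros((590,800,3),np.uint8);o[:186]=x;o[188:588,:320]=y;cv2.imwrite("pics/d2.png",o)
print(cv2.imread("pics/w1.png")[[300,305,358,362]][:,[60,100,200,350,420,460,520]].tolist())
E
```

```text
[[[64, 69, 74], [65, 69, 73], [35, 36, 38], [32, 32, 31], [32, 32, 33], [57, 59, 61], [55, 57, 59]], [[65, 70, 74], [65, 69, 73], [35, 36, 37], [33, 32, 32], [32, 31, 31], [60, 62, 64], [58, 60, 63]], [[54, 82, 102], [52, 81, 101], [45, 78, 99], [47, 80, 102], [45, 79, 101], [148, 158, 160], [162, 180, 194]], [[52, 81, 100], [51, 80, 101], [46, 78, 99], [46, 80, 102], [46, 80, 101], [145, 155, 157], [163, 179, 193]]]
```

View pics/d2.png

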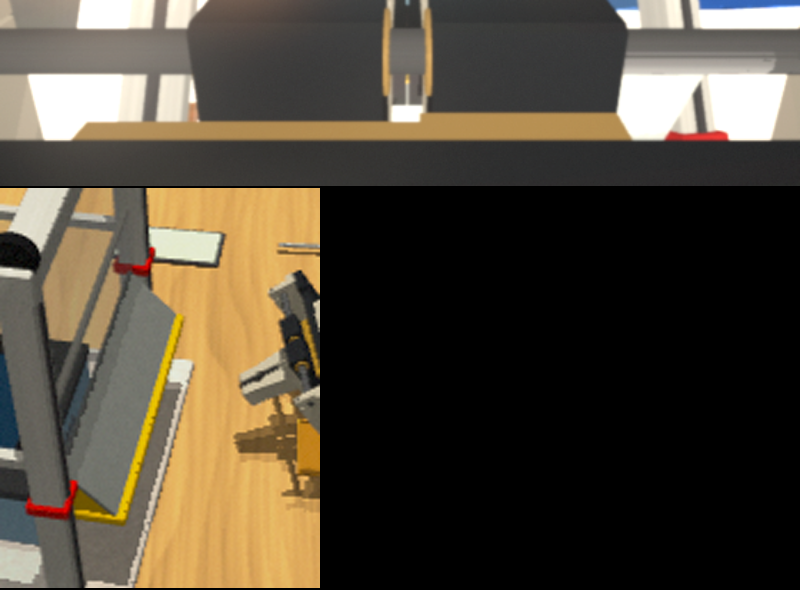

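Request:
step_arm --rows '[[[-1,0,0,-1.3,0,0,0],[-1,2,0.5,0,0,0,0],[-1,2,0.5,0,0,0,0],[-1,2,0.5,0,0,0,0],[-1,2,0.5,0,0,0,0],[-1,1.4,0,0,0,0,0],[-1,1.3,0,0,0,0,0],[-1,0,0,0,0,0,0]]]'

```text
clock: 8.35
tool_pos: [0.6546, -0.0208, 0.0759]
orientation: [-88.9, -59.9, 7.5]
force: [-2.5, 0.1, 0.9]
opening: 0.0006
```

```bash
python3 - <<'E'
from fk import *;where()
from plant import ctrl
import cv2
a=ctrl.snapshot("scene");cv2.imwrite("pics/s3.png",a)
cv2.imwrite("pics/d3.png",cv2.resize(a[130:310,170:350],(600,600),interpolation=2))
E
```

```text
clock 8.35 tcp [ 0.6546 -0.0208  0.0759] tilt 30.1 yaw 8.7 jaw [-0.146  0.989  0.009] F [-2.5  0.1  0.9] j [ -30.   24.  -38. -123.  -40.   62.]
```

View pics/d3.png

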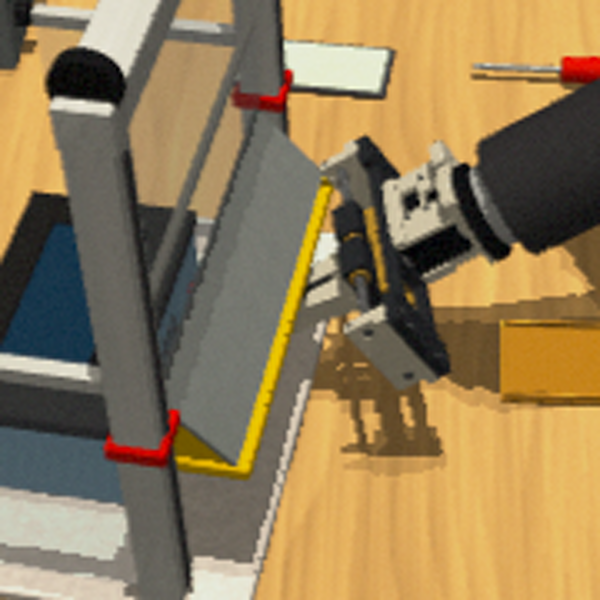

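Request:
step_arm --rows '[[[-1,-0.4,0,0,0,0,0],[-1,0,0,0,0,0,-2.5],[-1,0,0,0,0,0,-2.5],[-1,0,0,0,0,0,0],[-1,0,0,0,0,0,0]]]'

```text
clock: 9.02
tool_pos: [0.6512, -0.0217, 0.0769]
orientation: [-89.0, -60.0, 2.5]
force: [-0.0, 0.1, 0.6]
opening: 0.0006
```

```bash
python3 -c "from fk import *;where()"
```

```text
clock 9.025 tcp [ 0.6512 -0.0217  0.0769] tilt 30.0 yaw 3.7 jaw [-0.059  0.998  0.009] F [-0.   0.1  0.6] j [ -31.   24.  -43. -133.  -42.   70.]
```

Request:
step_arm --rows '[[[-1,0,0,0.5,0,0,0],[-1,0,0,0.5,0,0,0],[-1,0,0,0.5,0,0,0],[-1,0,0,0,0,0,0]]]'

```text
clock: 9.52
tool_pos: [0.651, -0.0211, 0.0925]
orientation: [-89.1, -60.0, 2.6]
force: [-1.6, 0.1, -0.8]
opening: 0.001
```

```bash
python3 -c "from fk import *;where()"
```

```text
clock 9.525 tcp [ 0.651  -0.0211  0.0925] tilt 30.0 yaw 3.6 jaw [-0.059  0.998  0.008] F [-1.6  0.1 -0.8] j [ -30.   21.  -41. -131.  -39.   66.]
```

Continue gently upward, watching for contact (expected within about 1 cm).

Request:
step_arm --rows '[[[-1,0,0,0.3,0,0,0],[-1,0,0,0.3,0,0,0],[-1,0,0,0,0,0,0]]]'

```text
clock: 9.9
tool_pos: [0.6508, -0.0211, 0.0978]
orientation: [-89.0, -60.0, 2.5]
force: [-1.3, 1.1, -2.4]
opening: 0.0008
```

Request:
step_arm --rows '[[[-1,0,0,0.3,0,0,0],[-1,0,0,0.3,0,0,0],[-1,0,0,0.3,0,0,0],[-1,0,0,0,0,0,0]]]'

```text
clock: 10.4
tool_pos: [0.651, -0.0211, 0.1071]
orientation: [-89.0, -60.0, 2.5]
force: [-1.6, 1.0, -0.7]
opening: 0.0007
```

Request:
step_arm --rows '[[[-1,0,0,0.3,0,0,0],[-1,0,0,0.3,0,0,0],[-1,0,0,0.3,0,0,0],[-1,0,0,0,0,0,0]]]'

```text
clock: 10.9
tool_pos: [0.651, -0.0211, 0.1161]
orientation: [-89.0, -60.0, 2.5]
force: [-2.7, 0.5, -1.5]
opening: 0.0002
```

```bash
cat >lip.py <<'E'
# lip & mark height from scene view: guard pose fixed; yellow strip vs. red collars
from h import *
from scipy.optimize import least_squares
def lipz(name):
    a=ctrl.snapshot("scene");cv2.imwrite(f"pics/{name}.png",a)
    h=cv2.cvtColor(a,cv2.COLOR_BGR2HSV);m=cv2.inRange(h,(22,150,80),(34,255,255));m[:,300:]=0;m[:120]=0;m[300:]=0
    r=cv2.inRange(h,(0,170,80),(6,255,255));r[:,300:]=0
    k,_,s,c=cv2.connectedComponentsWithStats(m);i=1+s[1:,4].argmax();print("yellow",s[1:][s[1:,4]>10].tolist())
    ys,xs=np.nonzero(m); b=(xs+ys).argmax(); print("corner bottom-right",xs[b],ys[b])
    k,_,s,c=cv2.connectedComponentsWithStats(r);print("red",[(s[i].tolist(),c[i].round(1).tolist()) for i in range(1,k) if s[i,4]>20])
if __name__=="__main__":
    import sys
    lipz(sys.argv[1])
E
python3 lip.py s4; python3 -c "from fk import *;where()"; python3 - <<'E'
import cv2,numpy as np
a=cv2.imread("pics/scene0.png");h=cv2.cvtColor(a,cv2.COLOR_BGR2HSV);m=cv2.inRange(h,(22,150,80),(34,255,255));m[:,300:]=0;m[:120]=0;m[300:]=0
ys,xs=np.nonzero(m);b=(xs+ys).argmax();print("before:",xs[b],ys[b],ys.min(),ys.max())
E
```

```text
yellow [[220, 174, 50, 92, 574]]
corner bottom-right 244 264
red [([252, 151, 6, 10, 27], [254.8, 156.0]), ([201, 253, 23, 17, 131], [213.2, 263.9])]
clock 10.95 tcp [ 0.6511 -0.0211  0.1161] tilt 30.0 yaw 3.6 jaw [-0.058  0.998  0.009] F [-1.9  0.5 -1.6] j [ -28.   17.  -39. -126.  -34.   58.]
before: 244 272 180 272
```

```bash
python3 - <<'E'
from h import *
q=[.7594,.0016,-.1473];c,s=np.cos(q[2]),np.sin(q[2])
G=lambda X,Y,Z:[q[0]+c*X-s*Y,q[1]+s*X+c*Y,Z]
for z in(.1165,.13,.1343,.15,.16,.17,.178,.184): print(z,proj("scene",[G(-.1163,.148,z),G(-.1163,-.148,z)]).round(1).tolist())
E
```

```text
0.1165 [[243.0, 272.2], [268.7, 182.3]]
0.13 [[242.6, 268.4], [268.5, 178.4]]
0.1343 [[242.5, 267.1], [268.5, 177.2]]
0.15 [[242.0, 262.6], [268.3, 172.6]]
0.16 [[241.7, 259.7], [268.2, 169.6]]
0.17 [[241.4, 256.7], [268.1, 166.6]]
0.178 [[241.2, 254.3], [268.0, 164.2]]
0.184 [[241.0, 252.5], [268.0, 162.4]]
```

Request:
step_arm --rows '[[[-1,0,0,0.3,0,0,0],[-1,0,0,0.3,0,0,0],[-1,0,0,0.3,0,0,0],[-1,0,0,0.3,0,0,0],[-1,0,0,0.3,0,0,0],[-1,0,0,0.3,0,0,0],[-1,0,0,0.3,0,0,0],[-1,0,0,0.3,0,0,0],[-1,0,0,0.3,0,0,0],[-1,0,0,0.3,0,0,0],[-1,0,0,0,0,0,0]]]'

```text
clock: 12.32
tool_pos: [0.6511, -0.0211, 0.1462]
orientation: [-89.0, -60.0, 2.5]
force: [-2.2, -0.1, 0.2]
opening: -0.0001
```

```bash
python3 - <<'E'
from h import *
from fk import where
where()
a=np.mean([ctrl.snapshot("scene").astype(float) for _ in range(6)],0).astype(np.uint8);cv2.imwrite("pics/s5.png",a)
t=np.mean([ctrl.snapshot("top").astype(float) for _ in range(6)],0).astype(np.uint8);cv2.imwrite("pics/t5.png",t)
o=np.zeros((600,800,3),np.uint8)
o[:600,:400]=cv2.resize(a[145:265,195:275],(400,600),interpolation=2)
o[:300,400:]=cv2.resize(np.clip(t[130:220,200:350]*1.8,0,255).astype(np.uint8),(400,240),interpolation=2)[:300] if 0 else cv2.resize(np.clip(t[140:200,205:285]*1.8,0,255).astype(np.uint8),(400,300),interpolation=2)
o[300:,400:]=cv2.resize(np.clip(t[140:200,270:350]*1.8,0,255).astype(np.uint8),(400,300),interpolation=2)
cv2.imwrite("pics/d5.png",o)
E
```

```text
clock 12.325 tcp [ 0.6511 -0.0211  0.1462] tilt 30.0 yaw 3.6 jaw [-0.059  0.998  0.009] F [-2.2 -0.1  0.2] j [ -24.   11.  -35. -119.  -27.   46.]
```

View pics/d5.png

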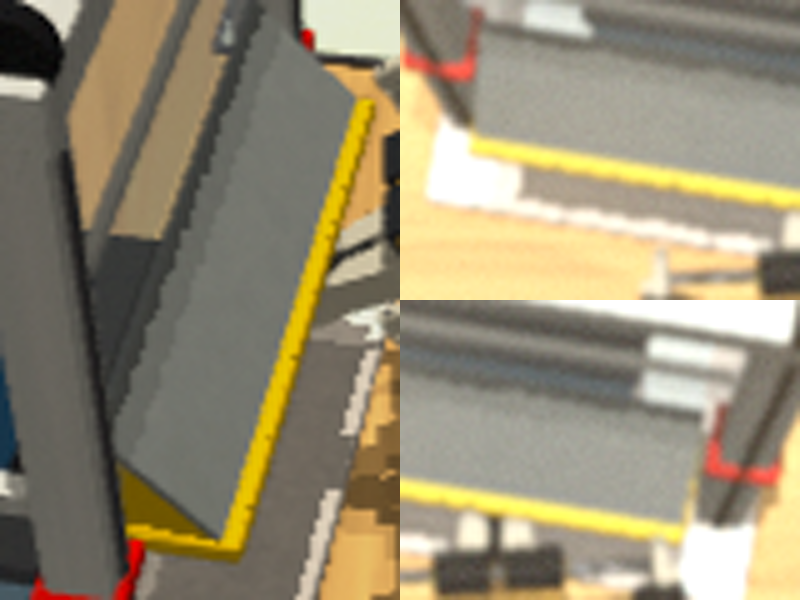

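```bash
python3 - <<'E'
from h import *
from scipy.optimize import brentq
q=[.7594,.0016,-.1473];c,s=np.cos(q[2]),np.sin(q[2])
G=lambda X,Y,Z:[q[0]+c*X-s*Y,q[1]+s*X+c*Y,Z]
par=ctrl.camera_params("scene")
def solve(X,Y,v): return brentq(lambda z:proj("scene",G(X,Y,z),par)[0][1]-v,0,.4)
for f in("scene0","s4","s5"):
    a=cv2.resize(cv2.imread(f"pics/{f}.png"),None,fx=4,fy=4,interpolation=cv2.INTER_LINEAR);h=cv2.cvtColor(a,cv2.COLOR_BGR2HSV)
    y=cv2.inRange(h,(20,150,90),(34,255,255));y[:,1120:]=0;y[:480]=0;y[1160:]=0
    r=cv2.inRange(h,(0,150,90),(8,255,255))|cv2.inRange(h,(172,150,90),(180,255,255));r[:,1120:]=0
    r1=r.copy();r1[:900]=0; r2=r.copy();r2[720:]=0;r2[:480]=0
    L=lambda v:(v+.5)/4-.5
    Y=np.nonzero(y)[0];R1=np.nonzero(r1)[0];R2=np.nonzero(r2)[0]
    vb,vt,rb,rt=L(Y.max()),L(Y.min()),L(R1.max()),L(R2.min())
    print(f,"px",np.round([vb,vt,rb,rt],1),"lip from +y bottom %.4f, -y top %.4f; mark +y bottom %.4f, -y top %.4f"%(solve(-.1163,.148,vb)+.006,solve(-.1163,-.148,vt)-.006,solve(-.08,.192,rb)+.006,solve(-.08,-.192,rt)-.006))
E
```

```text
scene0 px [289.4 124.9 269.4 150.6] lip from +y bottom 0.0586, -y top 0.2933; mark +y bottom 0.1800, -y top 0.1754
s4 px [265.6 173.1 269.6 150.6] lip from +y bottom 0.1455, -y top 0.1422; mark +y bottom 0.1792, -y top 0.1754
s5 px [256.9 163.9 269.6 150.6] lip from +y bottom 0.1754, -y top 0.1731; mark +y bottom 0.1792, -y top 0.1754
```

```bash
python3 - <<'E'
from h import *
from scipy.optimize import least_squares
q=[.7594,.0016,-.1473];c,s=np.cos(q[2]),np.sin(q[2])
G=lambda X,Y,Z:[q[0]+c*X-s*Y,q[1]+s*X+c*Y,Z]
p=np.load("w1.npy",allow_pickle=True).item()
h=cv2.cvtColor(cv2.imread("pics/w1.png"),cv2.COLOR_BGR2HSV);r=cv2.inRange(h,(0,130,60),(8,255,255));r[:340]=0
ys,xs=np.nonzero(r);print("wrist red",xs.min(),xs.max(),ys.min(),ys.max(),[int(ys[xs==u].min()) for u in range(470,508,6) if (xs==u).any()])
for z in(.168,.172,.176,.18): print(z,proj("w",[G(-.08,.152,z),G(-.08,.192,z)],p).round(1).tolist())
# top view reprojection for lip/mark heights in t5
par=ctrl.camera_params("top")
h=cv2.cvtColor(cv2.imread("pics/t5.png"),cv2.COLOR_BGR2HSV)
for nm,m in(("red",cv2.inRange(h,(0,120,40),(8,255,255))),("yel",cv2.inRange(h,(20,150,60),(34,255,255)))):
    k,_,st,_=cv2.connectedComponentsWithStats(m[:,:360].copy());print(nm,[x.tolist() for x in st[1:] if x[4]>8])
for z in(.168,.174,.18,.186): print(z,"lip front",proj("top",[G(-.1163,.148,z),G(-.1163,-.148,z)],par).round(1).tolist(),"mark out",proj("top",[G(-.08,.192,z),G(-.08,-.192,z)],par).round(1).tolist())
E
```

```text
wrist red 466 509 362 367 [362, 364, 364, 363, 363, 362, 363]
0.168 [[475.8, 356.5], [508.3, 354.0]]
0.172 [[476.4, 361.0], [508.9, 358.3]]
0.176 [[476.9, 365.6], [509.6, 362.7]]
0.18 [[477.5, 370.1], [510.2, 367.1]]
red [[206, 148, 14, 8, 51], [331, 166, 15, 11, 64]]
yel [[220, 169, 101, 19, 192]]
0.168 lip front [[219.4, 170.6], [327.4, 188.1]] mark out [[205.9, 155.1], [345.6, 177.6]]
0.174 lip front [[219.1, 170.1], [327.5, 187.7]] mark out [[205.6, 154.6], [345.8, 177.2]]
0.18 lip front [[218.8, 169.7], [327.7, 187.3]] mark out [[205.3, 154.1], [346.1, 176.8]]
0.186 lip front [[218.6, 169.2], [327.9, 186.9]] mark out [[205.0, 153.5], [346.3, 176.3]]
```

Request:
step_arm --rows '[[[-1,0,0,0.2,0,0,0],[-1,0,0,0.2,0,0,0],[-1,0,0,0,0,0,0],[-1,0,0,0,0,0,0],[-1,0,0,-0.3,0,0,0],[-1,0,0,-0.7,0,0,0],[-1,0,0,-1,0,0,0],[-1,0,0,0,0,0,0]]]'

```text
clock: 13.92
tool_pos: [0.6508, -0.0216, 0.1287]
orientation: [-88.8, -59.9, 2.2]
force: [-0.3, 0.1, 0.2]
opening: 0.0003
```

```bash
cat >m.py <<'E'
from h import *
from scipy.optimize import brentq
import sys
from fk import where
where()
q=[.7594,.0016,-.1473];c,s=np.cos(q[2]),np.sin(q[2])
G=lambda X,Y,Z:[q[0]+c*X-s*Y,q[1]+s*X+c*Y,Z]
par=ctrl.camera_params("scene")
def solve(X,Y,v): return brentq(lambda z:proj("scene",G(X,Y,z),par)[0][1]-v,0,.4)
a=np.mean([ctrl.snapshot("scene").astype(float) for _ in range(6)],0).astype(np.uint8);cv2.imwrite(f"pics/{sys.argv[1]}.png",a)
a=cv2.resize(a,None,fx=4,fy=4,interpolation=cv2.INTER_LINEAR);h=cv2.cvtColor(a,cv2.COLOR_BGR2HSV)
y=cv2.inRange(h,(20,150,90),(34,255,255));y[:,1120:]=0;y[:480]=0;y[1160:]=0
k,l,st,_=cv2.connectedComponentsWithStats(y);Y=np.nonzero(l==1+st[1:,4].argmax())[0]
r=cv2.inRange(h,(0,150,90),(8,255,255));r[:,1120:]=0
r1=r.copy();r1[:900]=0; r2=r.copy();r2[720:]=0;r2[:480]=0
L=lambda v:(v+.5)/4-.5
vb,vt,rb,rt=[L(v) for v in(Y.max(),Y.min(),np.nonzero(r1)[0].max(),np.nonzero(r2)[0].min())]
print(np.round([vb,vt,rb,rt],1),"lip %.4f %.4f mark %.4f %.4f"%(solve(-.1163,.148,vb)+.006,solve(-.1163,-.148,vt)-.006,solve(-.08,.192,rb)+.006,solve(-.08,-.192,rt)-.006))
E
python3 m.py s6
```

```text
clock 13.925 tcp [ 0.6508 -0.0216  0.1287] tilt 30.1 yaw 3.6 jaw [-0.057  0.998  0.01 ] F [-0.3  0.1  0.2] j [ -26.   14.  -37. -123.  -31.   52.]
[255.9 163.1 269.6 150.6] lip 0.1787 0.1756 mark 0.1792 0.1754
```

Request:
step_arm --rows '[[[-1,-1.5,0,-0.5,0,0,0],[-1,-2,0,-1,0,0,0],[-1,-2,0,-1,0,0,0],[-1,-2,-1,-1,0,0,0],[-1,-2,-1,0,0,0,0],[-1,0,0,0,0,0,0]]]'

```text
clock: 14.98
tool_pos: [0.5554, -0.0418, 0.0947]
orientation: [-89.0, -59.9, 2.4]
force: [0.1, 0.5, 0.4]
opening: 0.0008
```

```bash
python3 m.py s7; python3 - <<'E'
from h import *
p=ctrl.camera_params("wrist");np.save("w2.npy",p,allow_pickle=True)
b=np.mean([ctrl.snapshot("wrist").astype(float) for _ in range(4)],0).astype(np.uint8);cv2.imwrite("pics/w2.png",b)
a=cv2.imread("pics/s7.png")[130:290,180:400]
cv2.imwrite("pics/d7.png",np.hstack([cv2.resize(a,(400,300)),cv2.resize(b,(400,300))]))
q=[.7594,.0016,-.1473];c,s=np.cos(q[2]),np.sin(q[2])
G=lambda X,Y,Z:[q[0]+c*X-s*Y,q[1]+s*X+c*Y,Z]
print(proj("w",[G(-.1163,.148,.172),G(-.1163,-.148,.172),G(-.08,.172,.172),G(-.08,-.172,.172)],p).round(0))
E
```

```text
clock 14.975 tcp [ 0.5554 -0.0418  0.0947] tilt 30.1 yaw 3.6 jaw [-0.057  0.998  0.009] F [0.1 0.5 0.4] j [ -40.   17.  -49. -122.  -45.   66.]
[255.9 162.9 269.6 150.6] lip 0.1787 0.1764 mark 0.1792 0.1754
[[540. 371.]
 [141. 398.]
 [526. 361.]
 [114. 386.]]
```

View pics/d7.png

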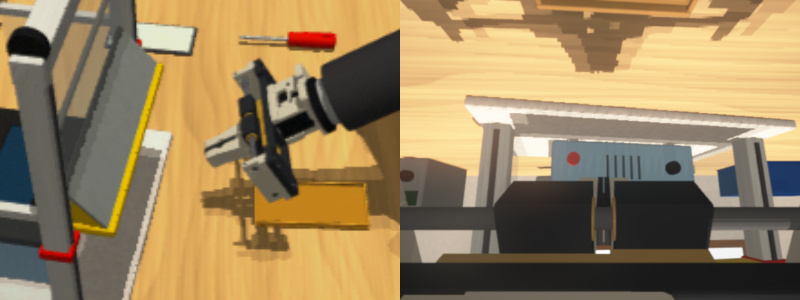

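```bash
python3 - <<'E'
from h import *
b=cv2.imread("pics/w2.png");h=cv2.cvtColor(b,cv2.COLOR_BGR2HSV)
r=cv2.inRange(h,(0,130,60),(8,255,255));r[:340]=0;ys,xs=np.nonzero(r);print("red",[(u,int(ys[xs==u].min())) for u in range(490,560,5) if (xs==u).any()])
o=cv2.resize(np.clip(b[335:375,420:560]*1.5,0,255).astype(np.uint8),(780,223),interpolation=0);o2=cv2.resize(np.clip(b[335:375,40:180]*1.5,0,255).astype(np.uint8),(780,223),interpolation=0)
cv2.imwrite("pics/d8.png",np.vstack([o,o2]))
q=[.7594,.0016,-.1473];c,s=np.cos(q[2]),np.sin(q[2])
G=lambda X,Y,Z:[q[0]+c*X-s*Y,q[1]+s*X+c*Y,Z]
p=np.load("w2.npy",allow_pickle=True).item()
for z in(.168,.172,.176,.180): print(z,proj("w",[G(-.1163,.148,z),G(-.0563,.148,z),G(-.08,.152,z),G(-.08,.192,z)],p).round(1).tolist())
E
```

```text
red [(490, 360), (495, 362), (500, 363), (505, 364), (510, 365), (515, 365), (520, 364), (525, 364), (530, 364), (535, 363)]
0.168 [[539.1, 365.5], [482.7, 352.7], [506.4, 357.0], [543.6, 354.8]]
0.172 [[540.0, 371.0], [483.3, 357.2], [507.1, 361.8], [544.4, 359.5]]
0.176 [[540.9, 376.5], [483.9, 361.7], [507.8, 366.6], [545.2, 364.2]]
0.18 [[541.9, 382.1], [484.5, 366.2], [508.5, 371.5], [546.0, 369.0]]
```

View pics/d8.png

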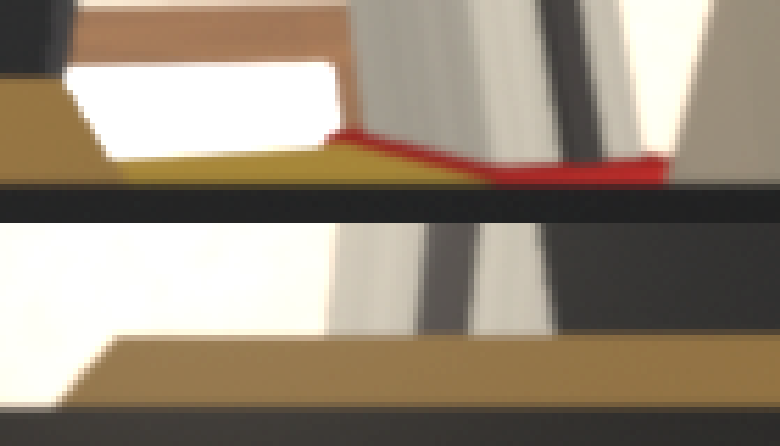

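```bash
python3 -c "
from plant import ctrl
print(ctrl.close_job())"
```

```text
the job is handed in; nothing more can be done
None
```

I pushed the window up with the shut fingertips under the yellow lip until the lip was level with the red markers. Then I lowered the fingers off it, backed about 10 cm away and handed the job in at about 15 s. The hand-in gives no verdict.

**Height:** in both camera views the lip matches the markers to about 1 mm.

| View | Lip height | Marker height |
|---|---|---|
| Scene camera, near end | 178.7 mm | 179.2 mm |
| Scene camera, far end | 176.4 mm | 175.4 mm |
| Wrist camera | about 181–182 mm | about 181 mm |

The lip stayed put after I let go. The scene and wrist cameras disagree by about 3 mm on absolute height, so I relied on the lip-to-marker difference within each view.

**Forces:** readings at the end of each move stayed under about 4 N, and the last one, clear of the guard, was near zero.

**Other things:** the marker pixels did not change. In the last scene picture the phone case lay where it was at the start. I did not measure the other loose items again at the end; the planned path kept the arm clear of them.

**What did not go to plan:**
- My first attempt to tilt the tool ran into the elbow joint's range, so I came in with the arm bent in from the right instead.
- My first hand-picked marker height, 184 mm, was too high because it included the collar's top face. I replaced it with a measurement from the collar's edges.

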